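Open the sliding-lid tool box and lay out the wide stitching iron

ROBOT

A 6-joint arm with a two-finger parallel gripper is mounted at the origin on the work surface. World frame = base frame: x ahead of the robot, y to its left, z up, the work surface at z = 0. Lengths are in m, angles in degrees, forces in N, time in s.
With the tool pointing down it reaches from about 0.3 to 0.825 m from the base axis. Payload 5.4 kg.
Tool frame: the origin (TCP) lies midway between the tips of the shut fingers; the grasp point (between the pads) lies bot.grip_point_offset behind it (bot.grip_point_offset is the distance from the TCP to the grasp point, in m); z points along the fingers, x is the direction in which the jaws open and shut, and the axes are right-handed (so a half turn about z gives the same grasp; the last joint's range is limited). The gripper opens to 92 mm and grips with 3 to 60 N. Pads are 20 mm wide; open, the fingers measure 128 mm over their backs; the gripper's body (75 mm by 189 mm) begins 69 mm behind the grasp point.
Start: joints at [-87.382, 9.076, 91.501, -0, 79.423, -12.038], TCP at [0.145, -0.556, 0.215] pointing down, gripper open.
Joint ranges: [-166.64, 166.64], [-54.1, 131.32], [10.49, 154.53], [-73.88, 253.88], [9.74, 151.15], [-171.62, 171.62]. Speed limits (degrees/s): [147.25, 147.25, 180, 180, 180, 180].

INTERFACE

Orientations are given as a 3x3 rotation matrix whose columns are the frame's x, y, z axes.
In Python, from bench import telemetry, eyes, job, bot gives the robot as it stands.
- The arm moves only by the shell command python3 -m handwheel 'ROWS' [FORCE]. ROWS is JSON, a list that holds one entry, the list of rows, each a list of 7 numbers: the turn, a rotation vector about the tool's x, y, z in rad, then the shift along the tool's x, y, z in mm, then the closure, from -1 (fully open) to 1 (shut), so that 0 is half open. A call has 1 to 12 rows; each row is the pose to reach, as a shift and turn from the pose commanded when the call began, along the tool's axes at that moment; what a row does not reach only later rows make up. A row lasts 1/12 s, in which the tool goes at most 41.7 mm and 7.16 degrees, less where a joint would pass 70% of its speed; a pose out of reach is approached as far as the arm can. A call with a gripper value outside its range is refused whole. The fingers move at their own pace and stop on an object; FORCE is the grip in N (left out, the last holds). Time passes only in rows, so rows that repeat a pose let the fingers close. It gives the time, the measured TCP pose, the force and the opening at its end, in the units of the state.
- telemetry.get_obs(): the state, without advancing time (a new reading comes with each control period).
- eyes.read_camera(name): name is "side" or "top"; returns (picture, depth): 480x640x3 uint8, red, green, blue; 480x640 float32, m along the optical axis (not along the pixel's ray), 0 where there is no reading.
- eyes.get_calibration(name): a dict with "mtx" (3x3 intrinsics, pixels), "T" (4x4, takes a point from camera to world coordinates). Camera axes: x right, y down, z forward; pixel columns grow to the right and rows downward; lengths in m; the calibration is good to about 2 mm. A picture is of the moment at which its call begins. get_calibration takes no time and is no camera call.
- job.hand_in(): hands the job in, once; it reports no verdict.
The state is a dict: "t": time; "joints": joint angles; "joint_vel": joint speeds; "joint_torque": joint torques, N m; "ee_pos": TCP position; "tool_rot": TCP orientation; "contact_force": force on the tool from outside, world axes, zero at the start; "moment": the same for the moment, N m; "grip_width": opening from 0.0 (shut) to 1.0 (fully open).
Only numpy, scipy, OpenCV 4.12 (cv2) and the standard library are available. Lean on these libraries where they do the work, as an engineer would, in place of code of your own. Each camera call takes 0.05 s, during which the arm holds its last target. There are 200 camera calls.

TASK

Open the wooden tool box: tip the front end of its lid up over the stop lip, slide the lid out until it is clear of the grooves, and lay it flat, right way up, in the middle of the green cutting mat. Then take the wide, six-toothed stitching iron out of the box and lay it flat in the middle of the white punching board, putting both things down rather than dropping them. Leave the narrow iron in the box and everything else on the bench where it stands.

Things in the scene. Friction and masses are not known exactly. Their poses are not given: they have to be found in the camera images.
- box: Wooden tool box with a sliding lid, fixed to the bench, 190 (x) x 148 (y) x 63 mm high, origin at the centre of its underside, z up. The lid comes out at the front end, towards the box's own -x. It lies on ledges 46 mm above the origin, in grooves along both long sides. At the front end a lip stops it; the rear wall's inner face is at x = +85 mm.
- box_lip (a point): Middle of the top of the dark stop lip across the box's front end, right before the closed lid's end: lip x = -95 to -85 mm, top 52 mm high, 6 mm above the ledges. Raising the lid level (5 mm of play) does not clear it: tip the front end up about the rear end, by 0.045 to 0.07 rad when closed (7.5 to 12 mm at the front end) and more as it comes out.
- box_caps (a point): Point between the front ends of the caps (x = +15 mm, 57 mm high). From here to the rear both side grooves are capped, leaving 11 mm height (46 to 57 mm) for the 6 mm lid; caps reach 63 mm. Further forward the grooves are open above, between cheeks 57 mm high. Once the lid's rear end has slid forward past here (about 70 mm) the lid can be lifted away.
- box_in (a point): Centre of the box's inner floor, 8 mm above its underside; inside 170 x 124 mm. Two cross rests carry two irons side by side along x, heads to the rear (+x): rest at x = -50 to -40 mm (16 mm high, dividers to 22 mm) and at x = +25 to +35 mm (18 mm high).
- lid_grip (a point): Centre of the dark wooden grip bar on the sliding plywood lid. The bar is 16 mm thick along the lid's x, 70 mm long along its y and stands 22 mm above the lid; this point is 11 mm above the lid's upper face and 41 mm from the lid's middle towards its front end (-x). The lid is 166 (x) x 133 (y) x 6 mm, about 0.14 kg; x, y, z as the box's when closed, z up.
- lid_center (a point): Middle of the same lid's panel, half-way through its 6 mm thickness; axes as the lid's (the grip bar is at x = -41 mm).
- lid_front (a point): Middle of the lower edge of the lid's front end (x = -83 mm on the lid).
- lid_rear (a point): Middle of the lower edge of the lid's rear end (x = +83 mm on the lid).
- wide_iron_center (a point): Centre and balance point of the wide stitching iron, a 0.17 kg steel punch 122 mm long (x): shaft 14 x 14 mm (x = -62 to +18 mm, brass struck end at -x), then a head 34 mm wide (y), 10 mm thick, six teeth at +x. At first it lies flat in the box, this point 23 mm up, 23 mm left or right of the middle line, 35 mm free on each side of the shaft's axis here.
- narrow_iron_center (a point): Centre of the narrow stitching iron, beside the wide one in the box: same 14 mm shaft and length, but a 12 mm head with two teeth.
- mat: Green gridded cutting mat lying fixed on the bench, 220 (x) x 280 (y) x 3 mm thick; origin at the centre of its underside.
- board: White plastic punching board lying fixed on the bench, 170 (x) x 210 (y) x 15 mm thick; origin at the centre of its underside.
- maul_mid (a point): Middle of a maul with a cream head and dark handle standing on its head, 64 mm across, 198 mm high. A bystander.
- thread_mid (a point): Middle of a standing cone of waxed thread, 66 mm across, 112 mm high. A bystander.
- glue_mid (a point): Middle of a white glue bottle, 68 mm across, 150 mm high. A bystander.
- tool_pot_mid (a point): Blue pot, 84 mm across and 95 mm high, with tool handles standing up to 180 mm; this point is on its axis, 50 mm up. A bystander.
- wax_mid (a point): Middle of an open tin of beeswax, 72 mm across, 22 mm high. A bystander.
- roller_mid (a point): A glue roller lying on the bench, 135 mm long along its x: wooden handle 24 mm wide and a brass roll of 29 mm diameter; this point is near its middle, 11 mm up. A bystander.
Mind the look-alikes: they are no part of the job. What is meant by the part that bears lid_grip is not pink or purple, and is the larger of those in its own colour.

How it is judged (in metres and radians):
On the way, in this order (a step that is already met when the one before it is completed fails the run):
1. the lid's front end is raised above the stop lip while its rear end is still in the grooves (z of lid_front in the frame of box above 0.0515 m and x of lid_rear in the frame of box above 0.02 m), for 0.05 s.
2. the lid has slid clear of the capped grooves towards the front (x of lid_rear in the frame of box below 0.014 m), for 0.05 s.
3. the lid lies flat on the cutting mat (horizontal distance between lid_center and mat below 0.05 m and z of lid_center in the frame of mat between 0.003 and 0.011 m and angle between lid_center's own z axis and vertical below 0.06 rad and linear speed of lid below 0.03 m/s), for 0.2 s.
At the end, for the whole second after the job is handed in: The lid lies at rest flat (within 0.06 rad) and right way up on the green mat, its middle within 50 mm of the mat's middle; the wide iron lies at rest flat on the white board, its centre within 45 mm of the board's middle; the narrow iron is still in the box (all of step 3 and horizontal distance between wide_iron_center and board below 0.045 m and z of wide_iron_center in the frame of board between 0.018 and 0.027 m and angle between wide_iron_center's own x axis and vertical between 1.5 and 1.64 rad and linear speed of wide_iron below 0.03 m/s and x of narrow_iron_center in the frame of box between -0.05 and 0.05 m and y of narrow_iron_center in the frame of box between -0.05 and 0.05 m and z of narrow_iron_center in the frame of box between 0.008 and 0.036 m); the robot touches nothing.
It fails at once if the narrow iron is taken out of the box (z of narrow_iron_center in the frame of box above 0.075 m).
It fails at once if the lid is dropped (falls free at more than 0.9 m/s) (contact force between the fingers and lid below 0.05 N and linear speed of lid above 0.9 m/s).
It fails at once if the wide iron is dropped (falls free at more than 0.9 m/s) (contact force between the fingers and wide_iron below 0.05 N and linear speed of wide_iron above 0.9 m/s).
It fails at once if a bystander on the bench (maul, thread cone, glue bottle, tool pot, wax tin, roller) is moved more than 30 mm or knocked over (distance of any of maul_mid, thread_mid, glue_mid, tool_pot_mid, wax_mid, roller_mid from where it was at the start of the episode above 0.03 m).
It also fails if it takes over 67 s, if anything falls off the work surface, if the arm or the gripper's body presses on something with over 40 N, if the wrist force passes 120 N, or if a joint passes its speed limit or range.

## Working session

There is one attempt and no reset: what is moved stays moved. The work goes in short steps, Python scripts to look and compute and a shell command to move; the robot and the scene stay as the last step left them, time stands still between calls to the robot, and variables do not carry over. Pictures are saved under pics/ and viewed, about 8 in all and at most 12, crops included, and the job is handed in when it is done.

```bash
mkdir -p pics; cat > h.py <<'E'
import numpy as np, cv2
from bench import telemetry, eyes, job, bot
def snap(n):
    p,d=eyes.read_camera(n); return p,d,eyes.get_calibration(n)
def world(u,v,d,c):
    K=c["mtx"];T=c["T"]; p=np.stack([(u-K[0,2])/K[0,0]*d,(v-K[1,2])/K[1,1]*d,d],-1)
    return p@T[:3,:3].T+T[:3,3]
def cloud(d,c):
    v,u=np.mgrid[0:480,0:640]; return world(u,v,d,c)
def ray(u,v,z,c):
    K=c["mtx"];T=c["T"]; r=T[:3,:3]@[(u-K[0,2])/K[0,0],(v-K[1,2])/K[1,1],1]
    return T[:3,3]+r*(z-T[2,3])/r[2]
E
python3 - <<'E'
from h import *
for n in("top","side"):
    p,d,c=snap(n); cv2.imwrite(f"pics/{n}0.png",p[...,::-1]); np.savez(f"{n}0.npz",p=p,d=d,K=c["mtx"],T=c["T"]); print(n,c["T"].round(3).tolist(),c["mtx"].round(1).tolist())
o=telemetry.get_obs();print(o["t"],o["ee_pos"],o["tool_rot"],bot.grip_point_offset,o["contact_force"])
E
```

```text
top [[0.015, -0.996, 0.089, 0.394], [-1.0, -0.013, 0.019, -0.02], [-0.018, -0.089, -0.996, 1.47], [0.0, 0.0, 0.0, 1.0]] [[560.1, 0.0, 328.3], [0.0, 560.1, 242.3], [0.0, 0.0, 1.0]]
side [[-0.955, -0.22, 0.197, 0.298], [-0.295, 0.739, -0.606, 0.634], [-0.013, -0.637, -0.771, 0.895], [0.0, 0.0, 0.0, 1.0]] [[455.2, 0.0, 317.2], [0.0, 455.2, 247.1], [0.0, 0.0, 1.0]]
0.1 [ 0.14542977 -0.55574231  0.21374953] [[ 2.52980029e-01 -9.67471495e-01 -1.06022606e-04]
 [-9.67470194e-01 -2.52979866e-01  1.61586429e-03]
 [-1.59012423e-03 -3.06207685e-04 -9.99998689e-01]] 0.0187 [ 0.05926412  0.23375943 -0.08108942]
```

View pics/top0.png

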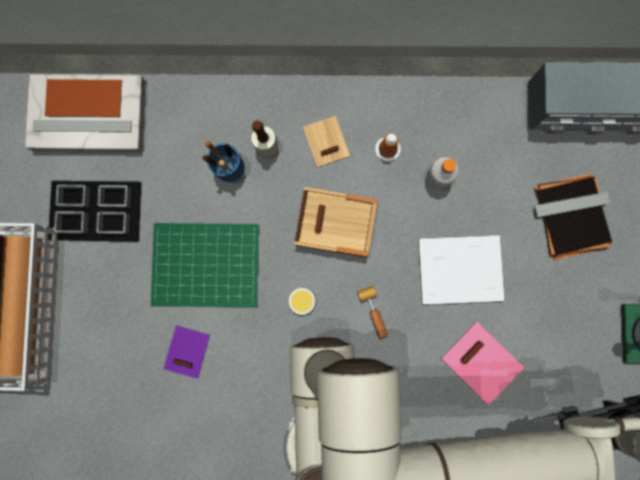

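View pics/side0.png

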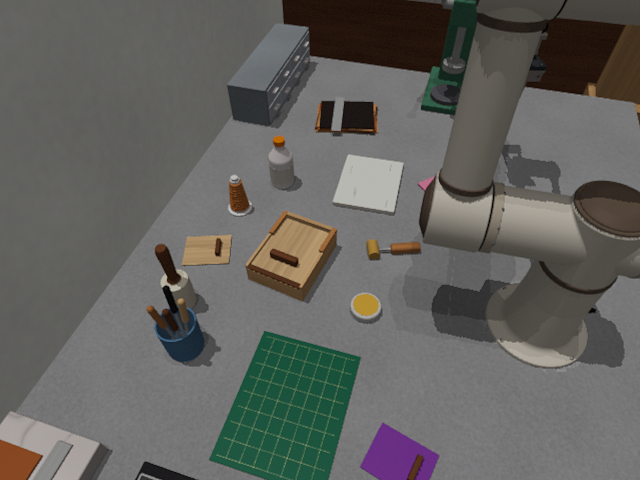

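The lid candidates and their top-view pixels are:
- the plywood lid in the box, with its grip at (320,219)
- a small plywood panel at (326,140)
- a purple panel at (186,352)
- a pink panel at (483,362)

I choose the one in the box: it is plywood-coloured and the larger of the two. Its front is towards image-left (world +y). Next I measure it and check it in a close crop.

```bash
python3 - <<'E'
from h import *
D=np.load("top0.npz");p,d=D["p"],D["d"];c=dict(mtx=D["K"],T=D["T"]);W=cloud(d,c)
hsv=cv2.cvtColor(p,cv2.COLOR_RGB2HSV)
def rect(m,name,z=None):
    n,l,s,ce=cv2.connectedComponentsWithStats(m.astype(np.uint8));i=1+s[1:,4].argmax();m=l==i
    P=W[m&(d>0)];zz=np.median(P[:,2])
    v,u=np.nonzero(m);zz=z if z is not None else zz
    Q=np.array([ray(a,b,zz,c)[:2] for a,b in zip(u,v)])
    r=cv2.minAreaRect((Q*1000).astype(np.float32));print(name,"pix",ce[i].round(),"n",len(u),"z",np.median(P[:,2]).round(4),"c",np.round(r[0]),"size",np.round(r[1]),"ang",round(r[2],1));return m
def win(m,x0,y0,x1,y1):
    k=np.zeros(m.shape,bool);k[y0:y1,x0:x1]=1;return m&k
H,S,V=hsv[...,0].astype(int),hsv[...,1],hsv[...,2]
rect(win((H>60)&(H<95)&(S>100),140,200,270,320),"mat",.003)
rect(win((V>190)&(S<40),410,225,515,315),"board",.015)
rect(win((W[...,2]>.035),285,180,385,265),"box")
rect(win((W[...,2]>.066)&(d>0),300,190,350,250),"grip(z>66)",.074)
print("V at lid",hsv[225,340],"grip",hsv[219,320])
rect(win((V<100),310,200,332,238),"grip dark",.074)
m=win(W[...,2]>.03,285,180,385,265)
for z0,z1 in[(.045,.05),(.05,.054),(.054,.06),(.06,.066),(.066,.08)]:
    k=m&(W[...,2]>z0)&(W[...,2]<z1);print(z0,k.sum(),W[k].mean(0).round(3) if k.any() else'')
S_=np.load("side0.npz");
a=cv2.resize(p[175:270,280:390],None,fx=4.5,fy=4.5,interpolation=cv2.INTER_CUBIC);b=cv2.resize(S_["p"][205:305,235:345],None,fx=3.6,fy=3.6,interpolation=cv2.INTER_CUBIC)
o=np.zeros((430,800,3),np.uint8);a=a[:430,:495];b=cv2.resize(b,(300,273));o[:a.shape[0],:a.shape[1]]=a;o[:273,500:]=b
cv2.imwrite("pics/crop.png",o[...,::-1])
# fixed-scale bystander tops
for n,(x0,y0,x1,y1) in dict(wax=(285,285,318,318),roller=(355,283,390,342),pot=(200,135,248,185),maul=(248,118,280,160),cone=(372,130,404,165),glue=(428,152,464,190)).items():
    k=win((W[...,2]>.012)&(d>0),x0,y0,x1,y1);P=W[k];print(n,P.min(0).round(3),P.max(0).round(3))
E
```

```text
mat pix [205. 265.] n 8558 z 0.0029 c [461. 332.] size [216. 277.] ang 0.1
board pix [461. 270.] n 5260 z 0.0147 c [ 458. -337.] size [169. 208.] ang 3.3
box pix [336. 222.] n 4343 z 0.0528 c [573. -11.] size [190. 153.] ang 81.0
grip(z>66) pix [320. 218.] n 172 z 0.0735 c [578.  30.] size [16. 69.] ang 81.0
V at lid [ 18 107 219] grip [ 10 165  93]
grip dark pix [320. 220.] n 98 z 0.0737 c [575.  29.] size [11. 64.] ang 82.0
0.045 886 [ 0.574 -0.007  0.048]
0.05 1641 [ 0.573 -0.005  0.052]
0.054 1058 [ 0.574 -0.009  0.056]
0.06 410 [ 0.562 -0.063  0.063]
0.066 227 [0.577 0.003 0.072]
wax [0.336 0.04  0.012] [0.403 0.109 0.03 ]
roller [ 0.278 -0.146  0.012] [ 0.411 -0.071  0.034]
pot [0.679 0.233 0.012] [0.763 0.313 0.19 ]
maul [0.748 0.143 0.012] [0.808 0.203 0.206]
cone [ 0.75  -0.17   0.012] [ 0.792 -0.122  0.12 ]
glue [ 0.666 -0.314  0.013] [ 0.734 -0.246  0.156]
```

View pics/crop.png

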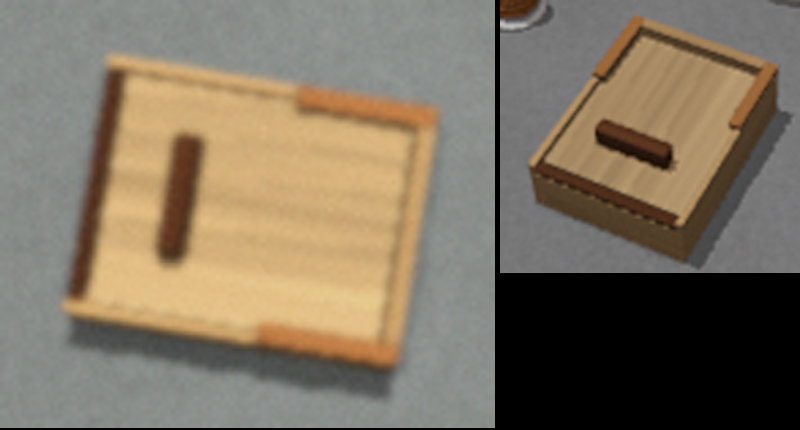

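The crop confirms it: dark lip on the left, the lid's grip bar at top-view (320,219), caps towards the right (rear). Box −x is ≈ (0.156, 0.988) in the world. The bar measures 16 x 69 mm with its top at 74 mm, as specified. I'll cross-check with the side view and work out the first move.

```bash
cat > go.py <<'E'
# python3 go.py x y z yaw tilt : row (rad, mm) from the current pose; tool x at yaw (deg), tilt (rad) about world axis z cross f (front up)
import sys
from h import *
from scipy.spatial.transform import Rotation as Ro
def target(yaw,tilt):
    a=np.radians(yaw);x=np.array([np.cos(a),np.sin(a),0]);z=np.array([0,0,-1.]);R=np.c_[x,np.cross(z,x),z]
    f=np.radians(81);ax=np.array([np.sin(f),-np.cos(f),0])   # rotation about ax by +t lifts the f direction
    return Ro.from_rotvec(tilt*ax).as_matrix()@R
if __name__=="__main__":
    x,y,z,yaw,t=map(float,sys.argv[1:]);o=telemetry.get_obs();R=o["tool_rot"]
    print("rot",Ro.from_matrix(R.T@target(yaw,t)).as_rotvec().round(4),"mm",(R.T@(np.array([x,y,z])-o["ee_pos"]*1000)).round(1),"at",(o["ee_pos"]*1000).round(1),"t",o["t"],"F",np.round(o["contact_force"],1),"w",round(float(o["grip_width"]),3))
E
python3 - <<'E'
from h import *
from go import target
D=np.load("side0.npz");p,d=D["p"],D["d"];c=dict(mtx=D["K"],T=D["T"]);W=cloud(d,c)
k=np.zeros(d.shape,bool);k[215:290,250:335]=1
k&=(W[...,2]>.066)&(d>0);P=W[k];r=cv2.minAreaRect((P[:,:2]*1000).astype(np.float32));print(r,P[:,2].max(),k.sum())
f=np.array([.156,.988,0]);print(target(-99,.1)@[ -1,0,0], f)
E
python3 go.py 578 29.5 150 -99 0
```

```text
((576.0796508789062, 31.493274688720703), (17.96573829650879, 68.59439086914062), 80.14188385009766) 0.07455602658934479 181
[0.15565294 0.98275401 0.09983342] [0.156 0.988 0.   ]
rot [0.     0.0016 0.4128] mm [-456.7 -566.5   64.6] at [ 145.4 -555.7  213.7] t 0.1 F [ 0.1  0.2 -0.1] w 1.0
```

```bash
A='[0,0,0.413,-456.7,-566.5,20,-1]'; python3 -m handwheel '[[[0,0,0.413,-456.7,-566.5,20,-1],[0,0,0.413,-456.7,-566.5,20,-1],[0,0,0.413,-456.7,-566.5,20,-1],[0,0,0.413,-456.7,-566.5,20,-1],[0,0,0.413,-456.7,-566.5,20,-1],[0,0,0.413,-456.7,-566.5,20,-1],[0,0,0.413,-456.7,-566.5,20,-1],[0,0,0.413,-456.7,-566.5,20,-1],[0,0,0.413,-456.7,-566.5,20,-1],[0,0,0.413,-456.7,-566.5,20,-1],[0,0,0.413,-456.7,-566.5,20,-1],[0,0,0.413,-456.7,-566.5,20,-1]]]' 30; python3 go.py 577 30 120 -99 0
```

```text
t: 1.1
ee_pos: [0.4429, -0.1526, 0.2007]
tool_rot: [[-0.157, -0.988, -0.0], [-0.988, 0.157, -0.0], [0.0, 0.0, -1.0]]
contact_force: [0.3, -0.4, 0.1]
grip_width: 0.998
rot [ 0.0001 -0.     -0.0001] mm [-201.4 -103.9   80.6] at [ 442.9 -152.6  200.7] t 1.1 F [ 0.3 -0.4  0.1] w 0.998
```

```bash
python3 -m handwheel '[[[0,0,0,-201,-104,81,-1],[0,0,0,-201,-104,81,-1],[0,0,0,-201,-104,81,-1],[0,0,0,-201,-104,81,-1],[0,0,0,-201,-104,81,-1],[0,0,0,-201,-104,81,-1],[0,0,0,-201,-104,81,-1],[0,0,0,-201,-104,81,-1],[0,0,0,-201,-104,81,-1]]]'; python3 go.py 577 30 56 -99 0
```

```text
t: 1.85
ee_pos: [0.5761, 0.0271, 0.1197]
tool_rot: [[-0.156, -0.988, -0.001], [-0.988, 0.156, -0.0], [0.0, 0.001, -1.0]]
contact_force: [-0.5, 0.0, 0.9]
grip_width: 1.0
rot [ 0.0007 -0.0005  0.    ] mm [-3.  -0.5 63.7] at [576.1  27.1 119.7] t 1.85 F [-0.5  0.   0.9] w 1.0
```

```bash
python3 -m handwheel '[[[0,0,0,-1.5,-0.5,40,-1],[0,0,0,-1.5,-0.5,50,-1],[0,0,0,-1.5,-0.5,58,-1],[0,0,0,-1.5,-0.5,63,-1],[0,0,0,-1.5,-0.5,63,-1],[0,0,0,-1.5,-0.5,63,-1]]]'; python3 go.py 577 30 56 -99 0
python3 - <<'E'
from h import *
p,d,c=snap("top"); q,d2,c2=snap("side")
a=cv2.resize(p[150:270,270:400],(420,388));b=cv2.resize(q[170:310,220:360],(380,380));o=np.zeros((388,800,3),np.uint8);o[:,:420]=a;o[:380,420:]=b;cv2.imwrite("pics/g1.png",o[...,::-1])
E
```

```text
t: 2.35
ee_pos: [0.5777, 0.0284, 0.0579]
tool_rot: [[-0.157, -0.988, 0.001], [-0.988, 0.157, -0.0], [0.0, -0.001, -1.0]]
contact_force: [0.3, 0.7, 0.5]
grip_width: 1.0
rot [-0.0013 -0.     -0.0007] mm [-1.4  1.   1.9] at [577.7  28.4  57.9] t 2.35 F [0.3 0.7 0.5] w 1.0
```

View pics/g1.png

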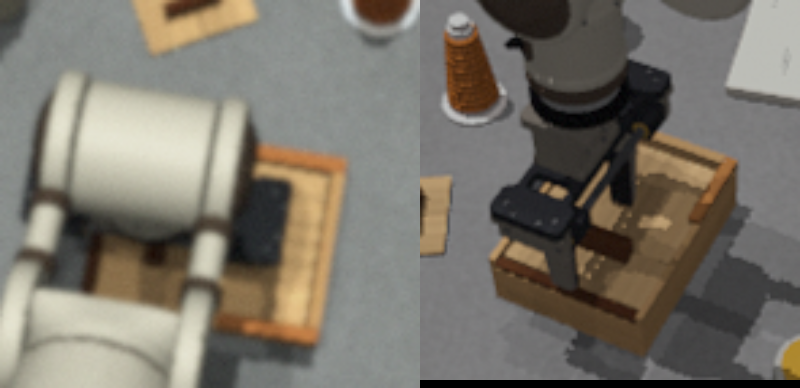

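The fingers straddle the bar (side crop at (605,235)) and sit clear above the lip. Closing now.

```bash
python3 -m handwheel '[[[0,0,0,-1,0,0,0],[0,0,0,-1,0,0,0],[0,0,0,-1,0,0,0],[0,0,0,-1,0,1,0.4],[0,0,0,-1,0,2.5,0.5],[0,0,0,-1,0,2.5,1],[0,0,0,-1,0,2.5,1],[0,0,0,-1,0,2.5,1],[0,0,0,-1,0,2.5,1],[0,0,0,-1,0,2.5,1],[0,0,0,-1,0,2.5,1],[0,0,0,-1,0,2.5,1]]]' 40; python3 go.py 577 30 56 -99 0
```

```text
t: 3.45
ee_pos: [0.5774, 0.0299, 0.0544]
tool_rot: [[-0.157, -0.988, 0.0], [-0.988, 0.157, -0.0], [0.0, -0.0, -1.0]]
contact_force: [-0.8, 0.6, -0.8]
grip_width: 0.172
rot [-0.0001 -0.     -0.0001] mm [-0.1  0.4 -1.6] at [577.4  29.9  54.4] t 3.45 F [-0.8  0.6 -0.8] w 0.172
```

```bash
python3 -m handwheel '[[[0,-0.015,0,0,0,-1.9,1],[0,-0.03,0,0.2,0,-3.7,1],[0,-0.045,0,0.3,0,-5.6,1],[0,-0.058,0,0.5,0,-7.2,1],[0,-0.058,0,0.5,0,-7.2,1],[0,-0.058,0,0.5,0,-7.2,1],[0,-0.058,0,0.5,0,-7.2,1],[0,-0.058,0,0.5,0,-7.2,1]]]'; python3 go.py 577 30 61.6 -99 0.058
python3 - <<'E'
from h import *
q,d2,c2=snap("side");p,d,c=snap("top")
b=cv2.resize(q[190:310,220:360],(800,600*8//7*0+686))[:600];cv2.imwrite("pics/g2.png",b[...,::-1])
W=cloud(d2,c2);C=np.array([573,-11])/1000;f=np.array([np.cos(np.radians(81)),np.sin(np.radians(81))])
X=-(W[...,:2]-C)@f;Y=(W[...,:2]-C)@[f[1],-f[0]]
for x in range(-90,90,12):
    k=(abs(X*1000-x)<4)&(abs(Y)<.06)&(abs(Y)>.036)&(d2>0)&(W[...,2]<.08);print(x,k.sum(),np.median(W[k][:,2]).round(4) if k.any() else'')
E
```

```text
t: 4.12
ee_pos: [0.5772, 0.0294, 0.0615]
tool_rot: [[-0.156, -0.988, 0.009], [-0.986, 0.156, 0.057], [-0.058, 0.0, -0.998]]
contact_force: [0.1, 0.9, -1.1]
grip_width: 0.168
rot [ 0.0002 -0.0001 -0.0001] mm [-0.6  0.2 -0.1] at [577.2  29.4  61.5] t 4.1167 F [ 0.1  0.9 -1.1] w 0.168
-90 55 0.0494
-78 59 0.0588
-66 57 0.0581
-54 42 0.0555
-42 34 0.0577
-30 27 0.0561
-18 27 0.0554
-6 29 0.0541
6 23 0.0548
18 27 0.053
30 23 0.0524
42 24 0.0525
54 27 0.0507
66 21 0.0502
78 21 0.0499
```

View pics/g2.png

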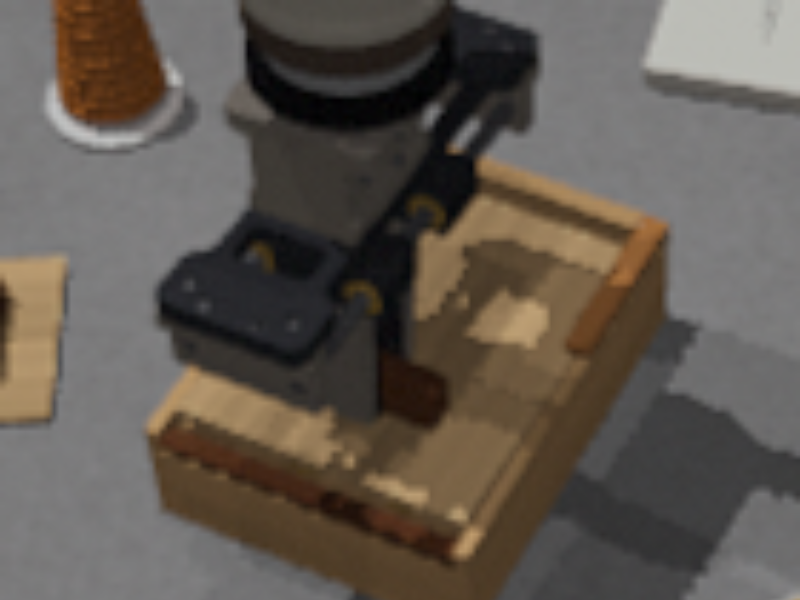

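The lid's front is about 3.5 mm above the lip (measured relative to the lip, since the side camera reads about 2 mm low), and the rear is still down. Forces are about 1 N. Sliding out with growing tilt.

```bash
python3 -m handwheel '[[[0,-0.003,0,-5,0,-0.1,1],[0,-0.006,0,-10,0,-0.2,1],[0,-0.009,0,-15,0,-0.3,1],[0,-0.012,0,-20,0,-0.4,1],[0,-0.015,0,-25,0,-0.5,1],[0,-0.018,0,-30,0,-0.5,1],[0,-0.018,0,-30,0,-0.5,1],[0,-0.018,0,-30,0,-0.5,1]]]'; python3 go.py 582 59 63.8 -99 0.076
```

```text
t: 4.88
ee_pos: [0.582, 0.0593, 0.0638]
tool_rot: [[-0.156, -0.988, 0.012], [-0.985, 0.156, 0.075], [-0.076, -0.0, -0.997]]
contact_force: [-0.9, -0.4, -0.7]
grip_width: 0.172
rot [ 0.     -0.      0.0004] mm [ 0.3 -0.1 -0. ] at [582.   59.3  63.8] t 4.8833 F [-0.9 -0.4 -0.7] w 0.172
```

```bash
python3 -m handwheel '[[[0,-0.004,0,-6,0,0,1],[0,-0.007,0,-12,0,0,1],[0,-0.011,0,-18,0,0,1],[0,-0.015,0,-24,0,0,1],[0,-0.018,0,-30,0,0,1],[0,-0.022,0,-36,0,0,1],[0,-0.026,0,-42,0,0,1],[0,-0.03,0,-48,0,0,1],[0,-0.03,0,-54,0,0,1],[0,-0.03,0,-54,0,0,1],[0,-0.03,0,-54,0,0,1]]]'; python3 go.py 590 113 150 -99 0
python3 - <<'E'
from h import *
p,d,c=snap("top");q,d2,c2=snap("side");W=cloud(d2,c2)
cv2.imwrite("pics/s3.png",cv2.resize(q[170:330,210:380],(640,600))[...,::-1])
E
```

```text
t: 5.8
ee_pos: [0.5904, 0.1125, 0.0679]
tool_rot: [[-0.155, -0.988, 0.016], [-0.982, 0.156, 0.104], [-0.106, -0.0, -0.994]]
contact_force: [-0.1, -0.3, -1.1]
grip_width: 0.175
rot [0.     0.1059 0.0006] mm [ -9.1   0.4 -81.6] at [590.4 112.5  67.9] t 5.8 F [-0.1 -0.3 -1.1] w 0.175
```

View pics/s3.png

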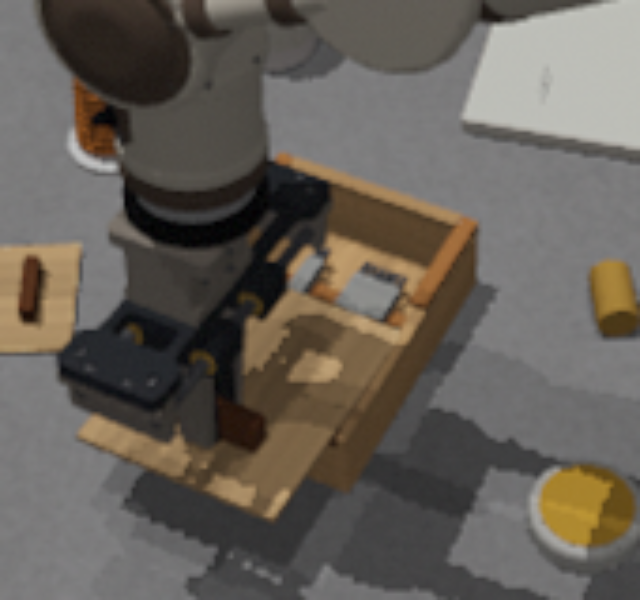

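The lid is out 84 mm. The wide iron's head shows at (370,290), on the robot's side of the box, with the narrow one at (310,265). Lift and level the lid.

```bash
python3 -m handwheel '[[[0,0,0,-2,0,-10,1],[0,0,0,-4,0,-30,1],[0,0.03,0,-6,0,-50,1],[0,0.07,0,-8,0,-70,1],[0,0.106,0,-9,0,-82,1],[0,0.106,0,-9,0,-82,1],[0,0.106,0,-9,0,-82,1]]]'; python3 go.py 467 372.5 130 -99 0
```

```text
t: 6.48
ee_pos: [0.591, 0.1127, 0.1515]
tool_rot: [[-0.156, -0.988, 0.002], [-0.988, 0.156, 0.001], [-0.001, -0.002, -1.0]]
contact_force: [-0.4, 0.4, -1.8]
grip_width: 0.168
rot [-0.002   0.0012  0.0005] mm [-237.2  163.    21.4] at [591.  112.7 151.5] t 6.4833 F [-0.4  0.4 -1.8] w 0.168
```

```bash
python3 -m handwheel '[[[0,0,0,-20,13,0,1],[0,0,0,-45,31,0,1],[0,0,0,-75,51,3,1],[0,0,0,-105,72,6,1],[0,0,0,-135,92,9,1],[0,0,0,-165,113,12,1],[0,0,0,-195,134,16,1],[0,0,0,-220,151,20,1],[0,0,0,-237,163,21,1],[0,0,0,-237,163,21,1],[0,0,0,-237,163,21,1]]]'; python3 go.py 467 372.5 30 -99 0
python3 - <<'E'
from h import *
q,d2,c2=snap("side");p,d,c=snap("top")
cv2.imwrite("pics/s4.png",np.hstack([q[250:480,150:410],p[180:410,130:390]])[...,::-1])
E
```

```text
t: 7.4
ee_pos: [0.4653, 0.3718, 0.1278]
tool_rot: [[-0.155, -0.988, -0.003], [-0.988, 0.155, -0.001], [0.001, 0.002, -1.0]]
contact_force: [-0.1, -0.4, -0.8]
grip_width: 0.171
rot [ 0.0024 -0.0014  0.0013] mm [-1.1 -1.8 97.8] at [465.3 371.8 127.8] t 7.4 F [-0.1 -0.4 -0.8] w 0.171
```

View pics/s4.png

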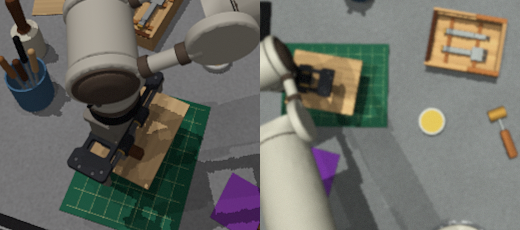

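The lid hangs level over the mat. Lowering it.

```bash
python3 -m handwheel '[[[0,0,0,-1,-1,15,1],[0,0,0,-1,-1,40,1],[0,0,0,-1,-1,65,1],[0,0,0,-1,-1,85,1],[0,0,0,-1,-1,97,1],[0,0,0,-1,-1,102,1],[0,0,0,-1,-1,107,1],[0,0,0,-1,-1,110,1],[0,0,0,-1,-1,112,1],[0,0,0,-1,-1,113,1],[0,0,0,-1,-1,113,1],[0,0,0,-1,-1,113,1]]]'; python3 go.py 467 372.5 11.4 -99 0
```

```text
t: 8.5
ee_pos: [0.4681, 0.3731, 0.0171]
tool_rot: [[-0.156, -0.988, 0.001], [-0.988, 0.156, 0.001], [-0.001, -0.001, -1.0]]
contact_force: [1.0, -0.8, -1.8]
grip_width: 0.173
rot [-0.0009  0.0007 -0.    ] mm [0.8 1.  5.7] at [468.1 373.1  17.1] t 8.5 F [ 1.  -0.8 -1.8] w 0.173
```

```bash
python3 -m handwheel '[[[0,0,0,0,0,1.5,1],[0,0,0,0,0,3,1],[0,0,0,0,0,4,1],[0,0,0,0,0,5,1],[0,0,0,0,0,5.5,1],[0,0,0,0,0,5.5,1],[0,0,0,0,0,5.5,1]]]'; python3 go.py 467 372.5 11.4 -99 0
```

```text
t: 9.08
ee_pos: [0.4677, 0.3729, 0.0114]
tool_rot: [[-0.157, -0.988, -0.0], [-0.988, 0.157, -0.0], [0.0, 0.0, -1.0]]
contact_force: [-3.1, -2.3, 4.9]
grip_width: 0.171
rot [ 0.0001 -0.0001 -0.0001] mm [0.5 0.6 0. ] at [467.7 372.9  11.4] t 9.0833 F [-3.1 -2.3  4.9] w 0.171
```

Contact at the expected height. Release, rise, then find the irons.

```bash
python3 -m handwheel '[[[0,0,0,0,0,-0.3,0.5],[0,0,0,0,0,-0.3,0.2],[0,0,0,0,0,-0.3,0],[0,0,0,0,0,-0.3,0],[0,0,0,0,0,-1,0],[0,0,0,0,0,-10,0],[0,0,0,0,0,-30,0],[0,0,0,0,0,-60,0],[0,0,0,0,0,-95,0],[0,0,0,0,0,-130,0],[0,0,0,0,0,-160,0],[0,0,0,0,0,-160,0]]]'
python3 - <<'E'
from h import *
p,d,c=snap("top");q,d2,c2=snap("side");W=cloud(d,c)
np.savez("t5.npz",p=p,d=d);np.savez("s5.npz",p=q,d=d2)
C=np.array([573,-11])/1000;f=np.array([np.cos(np.radians(81)),np.sin(np.radians(81))])
X=-(W[...,:2]-C)@f*1000;Y=(W[...,:2]-C)@[f[1],-f[0]]*1000
hsv=cv2.cvtColor(p,cv2.COLOR_RGB2HSV)
m=((abs(X)<84)&(abs(Y)<61)&(hsv[...,1]<60)&(d>0)).astype(np.uint8)
n,l,s,ce=cv2.connectedComponentsWithStats(m)
for i in range(1,n):
    if s[i,4]<20: continue
    k=l==i;v,u=np.nonzero(k);Q=np.array([ray(a,b,.03,c)[:2] for a,b in zip(u,v)])*1000
    r=cv2.minAreaRect(Q.astype(np.float32));print(s[i],W[k].mean(0).round(4),"boxX",X[k].min().round(),X[k].max().round(),"boxY",Y[k].min().round(),Y[k].max().round(),r)
a=cv2.resize(p[175:270,280:390],None,fx=4,fy=4,interpolation=cv2.INTER_CUBIC);b=cv2.resize(q[190:480,205:380],(230,380))
cv2.imwrite("pics/t5.png",np.hstack([a,b])[...,::-1])
k=(abs(W[...,0]-.461)<.1)&(abs(W[...,1]-.332)<.12)&(hsv[...,0]<25)&(hsv[...,1]>60)&(d>0);r=cv2.minAreaRect((W[k][:,:2]*1000).astype(np.float32));print("lid",r,np.percentile(W[k][:,2],[5,50,95]))
E
python3 go.py 573 -11 170 -9 0
```

```text
t: 10.08
ee_pos: [0.4717, 0.375, 0.1799]
tool_rot: [[-0.156, -0.988, 0.013], [-0.988, 0.156, 0.006], [-0.008, -0.011, -1.0]]
contact_force: [0.1, 0.2, 1.1]
grip_width: 0.5
[316 209  42  11 220] [ 0.5959 -0.0107  0.0283] boxX -56.0 52.0 boxY 15.0 33.0 ((595.197998046875, -12.544906616210938), (108.30061340332031, 15.036428451538086), 81.15446472167969)
[313 226  43  16 338] [ 0.5483 -0.0162  0.0278] boxX -56.0 54.0 boxY -40.0 -6.0 ((550.517822265625, -6.3517913818359375), (110.07466125488281, 34.129600524902344), 79.38813018798828)
lid ((444.07733154296875, 335.6517333984375), (167.75466918945312, 171.8899383544922), 80.5735855102539) [0.004174   0.01013196 0.52942332]
rot [-4.7000e-03 -7.0000e-04 -1.5709e+00] mm [ 363.3 -163.1    2.9] at [468.7 373.4 173.3] t 10.1833 F [-0.8 -0.1 -0.4] w 0.499
```

View pics/t5.png

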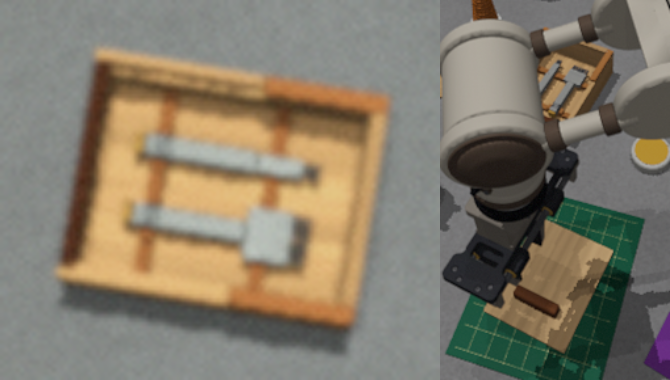

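The lid lies flat on the mat. The wide iron is in the lower row (head at (272,237), shaft at (185,220)), centred at world ≈ (550.5, −7) with box y = −23, as specified. Next I approach across its shaft.

```bash
python3 -m handwheel '[[[0,0,-1.571,363,-140,3,0.2],[0,0,-1.571,363,-140,3,0.39],[0,0,-1.571,363,-140,3,0.39],[0,0,-1.571,363,-140,3,0.39],[0,0,-1.571,363,-140,3,0.39],[0,0,-1.571,363,-140,3,0.39],[0,0,-1.571,363,-140,3,0.39],[0,0,-1.571,363,-140,3,0.39],[0,0,-1.571,363,-140,3,0.39],[0,0,-1.571,363,-140,3,0.39],[0,0,-1.571,363,-140,3,0.39],[0,0,-1.571,363,-140,3,0.39]]]'; python3 go.py 550.5 -7 80 -9 0
```

```text
t: 11.18
ee_pos: [0.5483, -0.0105, 0.166]
tool_rot: [[0.945, -0.328, -0.003], [-0.328, -0.945, 0.0], [-0.003, 0.001, -1.0]]
contact_force: [-0.1, 0.5, 0.6]
grip_width: 0.305
rot [ 0.0006  0.0032 -0.1774] mm [ 1.2 -4.1 86. ] at [548.3 -10.5 166. ] t 11.1833 F [-0.1  0.5  0.6] w 0.305
```

```bash
python3 -m handwheel '[[[0,0,-0.07,0,0,0,0.39],[0,0,-0.07,0,0,0,0.39],[0,0,-0.07,0,0,0,0.39],[0,0,-0.07,0,0,0,0.39],[0,0,-0.07,0,0,0,0.39]]]'; python3 go.py 550.5 -7 80 -9 0
```

```text
t: 11.6
ee_pos: [0.5488, -0.0073, 0.1674]
tool_rot: [[0.965, -0.264, -0.001], [-0.264, -0.965, 0.0], [-0.001, 0.0, -1.0]]
contact_force: [0.8, -0.3, -0.2]
grip_width: 0.303
rot [-0.      0.0009 -0.11  ] mm [ 1.7 -0.7 87.4] at [548.8  -7.3 167.4] t 11.6 F [ 0.8 -0.3 -0.2] w 0.303
```

```bash
python3 -m handwheel '[[[0,0,-0.11,1,0,20,0.39],[0,0,-0.11,1,0,50,0.39],[0,0,-0.11,1,0,80,0.39],[0,0,-0.11,1,0,105,0.39],[0,0,-0.11,1,0,105,0.39],[0,0,-0.11,1,0,105,0.39],[0,0,-0.11,1,0,105,0.39]]]'; python3 go.py 550.5 -7 12 -9 0
python3 - <<'E'
from h import *
q,d2,c2=snap("side");cv2.imwrite("pics/s6.png",cv2.resize(q[190:300,220:350],(640,541),interpolation=cv2.INTER_CUBIC)[...,::-1])
E
```

```text
t: 12.18
ee_pos: [0.5512, -0.008, 0.0646]
tool_rot: [[0.988, -0.156, 0.002], [-0.156, -0.988, -0.001], [0.002, 0.0, -1.0]]
contact_force: [0.4, 0.2, 0.1]
grip_width: 0.307
rot [ 0.0002 -0.0023  0.0007] mm [-1.  -0.9 52.6] at [551.2  -8.   64.6] t 12.1833 F [0.4 0.2 0.1] w 0.307
```

View pics/s6.png

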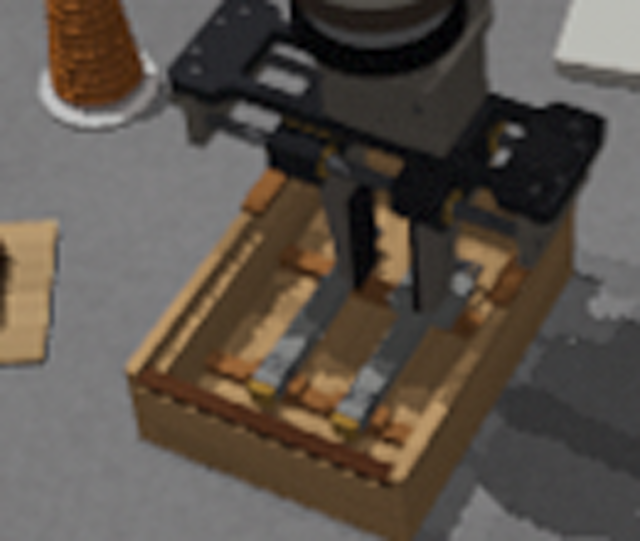

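The fingers straddle the wide shaft in the side view: finger tips at (355,290) and (430,305), shaft at (390,340), and lowering brings the tips down the picture onto either side of it. Going down.

```bash
python3 -m handwheel '[[[0,0,0,-0.5,-0.5,15,0.39],[0,0,0,-0.5,-0.5,28,0.39],[0,0,0,-0.5,-0.5,38,0.39],[0,0,0,-0.5,-0.5,46,0.39],[0,0,0,-0.5,-0.5,51,0.39],[0,0,0,-0.5,-0.5,51,0.39],[0,0,0,-0.5,-0.5,51,0.39]]]'; python3 go.py 550.5 -7 12 -9 0
```

```text
t: 12.82
ee_pos: [0.5499, -0.0074, 0.0122]
tool_rot: [[0.988, -0.156, 0.0], [-0.156, -0.988, -0.0], [0.0, 0.0, -1.0]]
contact_force: [0.5, -0.2, 0.6]
grip_width: 0.305
rot [ 0.     -0.0003  0.0007] mm [ 0.5 -0.4  0.2] at [549.9  -7.4  12.2] t 12.8167 F [ 0.5 -0.2  0.6] w 0.305
```

```bash
python3 -m handwheel '[[[0,0,0,0,0,0,0.6],[0,0,0,0,0,0,1],[0,0,0,0,0,0,1],[0,0,0,0,0,0,1],[0,0,0,0,0,0,1],[0,0,0,0,0,0,1],[0,0,0,0,0,0,1],[0,0,0,0,0,-5,1],[0,0,0,0,0,-10,1],[0,0,0,0,0,-20,1],[0,0,0,0,0,-30,1],[0,0,0,0,0,-30,1]]]' 50; python3 go.py 550.5 -7 150 -9 0
```

```text
t: 13.82
ee_pos: [0.5515, -0.0077, 0.0446]
tool_rot: [[0.988, -0.156, 0.004], [-0.156, -0.988, -0.001], [0.004, 0.0, -1.0]]
contact_force: [0.4, 0.2, -1.6]
grip_width: 0.15
rot [ 0.0003 -0.0043  0.0008] mm [  -0.6   -0.5 -105.4] at [551.5  -7.7  44.6] t 13.8167 F [ 0.4  0.2 -1.6] w 0.15
```

```bash
python3 -m handwheel '[[[0,0,0,0,0,-20,1],[0,0,0,0,0,-50,1],[0,0,0,0,0,-80,1],[0,0,0,-3,20,-100,1],[0,0,0,-7,50,-100,1],[0,0,0,-11,85,-100,1],[0,0,0,-15,120,-100,1],[0,0,0,-20,155,-100,1],[0,0,0,-20,155,-100,1],[0,0,0,-20,155,-100,1]]]'; python3 go.py 458 -337 120 -9 0
python3 - <<'E'
from h import *
q,d2,c2=snap("side");p,d,c=snap("top");W=cloud(d2,c2)
cv2.imwrite("pics/s7.png",np.hstack([q[120:310,230:440],p[150:340,290:500]])[...,::-1])
E
```

```text
t: 14.65
ee_pos: [0.5054, -0.1587, 0.1421]
tool_rot: [[0.987, -0.159, 0.0], [-0.159, -0.987, 0.0], [0.0, -0.0, -1.0]]
contact_force: [0.5, 0.2, -1.9]
grip_width: 0.148
rot [-0.0001 -0.0003 -0.0027] mm [-18.4 183.5  22.1] at [ 505.4 -158.7  142.1] t 14.65 F [ 0.5  0.2 -1.9] w 0.148
```

View pics/s7.png

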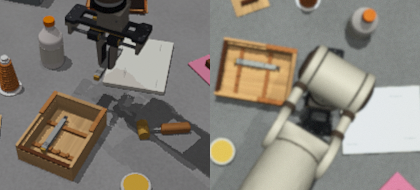

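The wide iron is in the gripper, and the narrow one is still in the box (side crop (52,138)). On to the board.

```bash
python3 -m handwheel '[[[0,0,0,-4,35,0,1],[0,0,0,-8,70,0,1],[0,0,0,-11,105,0,1],[0,0,0,-15,140,10,1],[0,0,0,-17,165,16,1],[0,0,0,-18.4,183.5,22,1],[0,0,0,-18.4,183.5,22,1],[0,0,0,-18.4,183.5,22,1],[0,0,0,-18.4,183.5,22,1]]]'; python3 go.py 458 -337 22 -9 0
```

```text
t: 15.5
ee_pos: [0.4598, -0.3341, 0.1199]
tool_rot: [[0.988, -0.154, 0.0], [-0.154, -0.988, 0.001], [-0.0, -0.001, -1.0]]
contact_force: [-0.5, 0.5, -2.1]
grip_width: 0.144
rot [-0.0008  0.0001  0.0025] mm [-1.3  3.2 97.9] at [ 459.8 -334.1  119.9] t 15.5 F [-0.5  0.5 -2.1] w 0.144
```

```bash
python3 -m handwheel '[[[0,0,0,-1,1,20,1],[0,0,0,-1,1,45,1],[0,0,0,-1,1,68,1],[0,0,0,-1,1,84,1],[0,0,0,-1,1,93,1],[0,0,0,-1,1,98,1],[0,0,0,-1,1,98,1],[0,0,0,-1,1,98,1]]]'; python3 go.py 458 -337 16 -9 0
```

```text
t: 16.17
ee_pos: [0.4587, -0.3366, 0.023]
tool_rot: [[0.988, -0.155, 0.001], [-0.155, -0.988, -0.001], [0.001, 0.001, -1.0]]
contact_force: [-0.2, -0.9, -1.4]
grip_width: 0.147
rot [ 0.001  -0.0013  0.0015] mm [-0.7  0.5  7. ] at [ 458.7 -336.6   23. ] t 16.1667 F [-0.2 -0.9 -1.4] w 0.147
```

```bash
python3 -m handwheel '[[[0,0,0,0,0,2,1],[0,0,0,0,0,4,1],[0,0,0,0,0,5,1],[0,0,0,0,0,6,1],[0,0,0,0,0,6.7,1],[0,0,0,0,0,6.7,1],[0,0,0,0,0,6.7,1]]]' 20; python3 go.py 458 -337 16 -9 0
```

```text
t: 16.75
ee_pos: [0.458, -0.3367, 0.0154]
tool_rot: [[0.988, -0.156, 0.0], [-0.156, -0.988, -0.0], [0.0, 0.0, -1.0]]
contact_force: [-0.8, -1.0, -1.0]
grip_width: 0.152
rot [ 0.0002 -0.0002  0.0007] mm [ 0.1  0.3 -0.6] at [ 458.  -336.7   15.4] t 16.75 F [-0.8 -1.  -1. ] w 0.152
```

```bash
python3 -m handwheel '[[[0,0,0,0,0,0,0.68],[0,0,0,0,0,0,0.66],[0,0,0,0,0,0,0.6],[0,0,0,0,0,0,0.4],[0,0,0,0,0,0,0.2],[0,0,0,0,0,0,0.2],[0,0,0,0,0,0,0.2],[0,0,0,0,0,-10,0.2],[0,0,0,0,0,-40,0.2],[0,0,0,0,0,-75,0.2],[0,0,0,0,0,-110,0.2],[0,0,0,0,0,-145,0.2]]]' 5
python3 -m handwheel '[[[0,0,0,0,0,-40,0.2],[0,0,0,0,-40,-40,0.2],[0,0,0,0,-80,-40,0.2],[0,0,0,0,-120,-40,0.2],[0,0,0,0,-150,-40,0.2],[0,0,0,0,-150,-40,0.2],[0,0,0,0,-150,-40,0.2],[0,0,0,0,-150,-40,0.2]]]'
python3 - <<'E'
from h import *
p,d,c=snap("top");q,d2,c2=snap("side");W=cloud(d,c);W2=cloud(d2,c2)
hsv=cv2.cvtColor(p,cv2.COLOR_RGB2HSV).astype(int)
def box(W,x0,x1,y0,y1,z0,z1): return (W[...,0]>x0)&(W[...,0]<x1)&(W[...,1]>y0)&(W[...,1]<y1)&(W[...,2]>z0)&(W[...,2]<z1)
for n,w in(("top",W),("side",W2)):
    P=w[box(w,.38,.54,-.43,-.24,.02,.05)];
    if len(P): print(n,"iron",cv2.minAreaRect((P[:,:2]*1000).astype(np.float32)),np.percentile(P[:,2],[5,50,95]).round(4),len(P))
    P=w[box(w,.35,.57,.2,.47,.0065,.05)]
    if len(P): 
        print(n,"lid",cv2.minAreaRect((P[:,:2]*1000).astype(np.float32)))
        F=P[P[:,2]<.016];A=np.c_[F[:,:2],np.ones(len(F))];s=np.linalg.lstsq(A,F[:,2],rcond=None)[0];print(" slope",s[:2].round(3),"z",np.median(F[:,2]).round(4))
g=lambda im,w:cv2.resize(im,(400,300))
cv2.imwrite("pics/f8.png",np.vstack([np.hstack([g(p,0),g(q,0)]),np.hstack([cv2.resize(p[210:310,405:520],(400,300)),cv2.resize(p[210:320,140:270],(400,300))])])[...,::-1])
E
```

```text
t: 17.75
ee_pos: [0.4576, -0.3362, 0.1623]
tool_rot: [[0.988, -0.156, -0.0], [-0.156, -0.988, 0.0], [-0.0, -0.0, -1.0]]
contact_force: [0.4, -0.1, 0.1]
grip_width: 0.399
t: 18.42
ee_pos: [0.4812, -0.189, 0.2007]
tool_rot: [[0.988, -0.156, 0.0], [-0.156, -0.988, -0.001], [0.0, 0.001, -1.0]]
contact_force: [0.4, -0.2, -0.0]
grip_width: 0.399
top iron ((453.5111999511719, -342.63775634765625), (146.04171752929688, 180.84596252441406), 6.873802185058594) [0.0203 0.0248 0.0308] 260
top lid ((460.32843017578125, 335.1171875), (218.2467803955078, 269.4366149902344), 0.06647855788469315)
 slope [ 0.001 -0.002] z 0.0092
side iron ((458.07196044921875, -332.1247253417969), (122.1475601196289, 33.97081756591797), 76.67261505126953) [0.0208 0.0244 0.0279] 215
side lid ((460.9490661621094, 334.2505798339844), (165.75201416015625, 133.2976837158203), 80.7946548461914)
 slope [-0.     0.002] z 0.0078
```

View pics/f8.png

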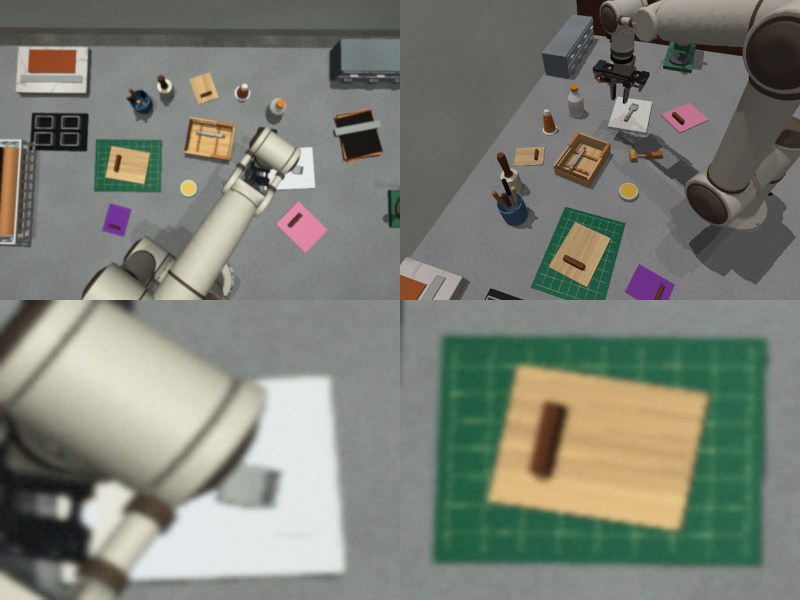

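The lid's centre is at (461,334) on the mat (middle (461,332)), flat. The iron's is at (458,−332) on the board (middle (458,−337)). The narrow iron is in the box and the bystanders stand in place. Handing in.

```bash
python3 -c "
from bench import job
print(job.hand_in())"
```

```text
the job is handed in; nothing more can be done
None
```

I opened the box, laid the lid on the green mat and the wide iron on the white board, and handed the job in after about 18.4 s of robot time. The hand-in gives no verdict.

**Lid:** I gripped its bar and tipped the front up 0.058 rad, which cleared the lip by about 3.5 mm. I slid it out 84 mm while the tilt grew to 0.106 rad, then set it down until it touched the mat. Last check: its middle is about 2 mm from the mat's middle, tilt under 0.003 rad, right way up.

**Wide iron:** Last check, from the side view: its centre is about 5 mm from the board's middle, and its 122 x 34 mm outline matches the real size. I did not fit its tilt separately; the measured heights agree with it lying flat.

**Everything else:** The narrow iron is still in the box, the bystanders look unmoved in the final pictures, and the gripper is clear of everything.

**Checks that failed or disagreed:**
- The side camera read about 1 to 2.5 mm low, so I judged the lip clearance relative to the lip.
- In the final top view the arm hid part of the iron, and the mat spoiled the lid's outline fit. The final positions therefore rest on the side view.
- I gripped the iron with the fingertips about 4 mm below its underside, so it settled those last few millimetres as the fingers opened. At that height it stays far below the 0.9 m/s drop limit.

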